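Sort rattling garden lamps

ROBOT

A 6-joint arm with a two-finger parallel gripper is mounted at the origin on the work surface. World frame = base frame: x ahead of the robot, y to its left, z up, the work surface at z = 0. Lengths are in m, angles in rad, forces in N, time in s.
With the tool pointing down it reaches from about 0.375 to 0.925 m from the base axis. Payload 5.7 kg.
Tool frame: the origin (TCP) lies at the very end of the fingers, on their centre line; the grasp point (between the pads) lies 19 mm behind it; z points along the fingers, x is the direction in which the jaws open and shut, and the axes are right-handed (so a half turn about z gives the same grasp; the last joint's range is limited). The gripper opens to 88 mm and grips with 3 to 60 N. Pads are 20 mm wide; open, the fingers measure 115 mm over their backs; the gripper's body (75 mm by 178 mm) begins 61 mm behind the grasp point.
Start: joints at [1.027, 0.359, 1.51, -0, 1.272, -0.115], TCP at [0.249, 0.546, 0.223] pointing down, gripper open.
Joint ranges: [-2.97, 2.97], [-1.01, 2.36], [0.21, 2.38], [-0.96, 4.11], [0.2, 2.71], [-2.98, 2.98]. Speed limits (rad/s): [2.39, 2.39, 3.14, 3.14, 3.14, 3.14].

INTERFACE

Orientations are given as a rotation vector (axis times angle).
In Python, from cell import state, camera, finish_job, boxes_of, silhouettes, spot_point gives the robot as it stands.
- The arm moves only by the tool arm_command, never from a script. Its argument "commands" is a list of rows, each a list of 7 numbers: the shift along the tool's x, y, z in cm, then the turn, a rotation vector about the tool's x, y, z in units of 6 degrees (1.0 is 6 degrees), then the opening, from 0 (shut) to 1 (fully open). A call has 1 to 20 rows; each row is the pose to reach, as a shift and turn from the pose commanded when the call began, along the tool's axes at that moment; what a row does not reach only later rows make up. A row lasts 1/10 s, in which the tool goes at most 50 mm and 8.59 degrees, less where a joint would pass 70% of its speed; a pose out of reach is approached as far as the arm can. A call with a gripper value outside its range is refused whole. The fingers move at their own pace and stop on an object; "force" is the grip in N (left out, the last holds). Time passes only in rows, so rows that repeat a pose let the fingers close. It gives the time, the measured TCP pose, the force and the opening at its end, in the units of the state.
- state(): the state, without advancing time (a new reading comes with each control period).
- camera(name): name is "side" or "top"; returns a dict with "pixels" (480x640x3 uint8, red, green, blue), "intrinsics" (3x3 intrinsics, pixels), "dist_coeffs" ([k1, k2, p1, p2, k3] as OpenCV has them; the pictures are not rectified), "R" (3x3) and "t" (3): a world point X has camera coordinates R X + t. Camera axes: x right, y down, z forward; pixel columns grow to the right and rows downward; lengths in m; the calibration is good to about 2 mm. A picture is of the moment at which its call begins. There is no depth.
- finish_job(): hands the job in, once; it reports no verdict.
Trained networks look in the newest picture that a camera, given by its name, has taken for a name from the list of things; names that differ only in an ending like _2 or _b are one class to them, and where a whole thing is asked for, a point or a joint stands for the part that bears it (a point fixed in the world has none). Each returns a list of dicts, best first, with "p" (0 to 1); they miss things now and then, are a little off and sometimes report something else, mostly with a low value. They report only what shows in the picture. A call takes as long as a camera call.
- boxes_of(camera, label): "centre" ([x, y, z] in m, in the coordinates of the camera as it stood for that picture, good to about 4 mm: the middle of the surface that is visible of it).
- silhouettes(camera, label): "pixels" (480x640 bool, what is visible of it).
- spot_point(camera, label): "centre" ([x, y, z] in m, in the coordinates of the camera as it stood for that picture, good to about 4 mm: a listed point, or the origin of a listed thing).
The state is a dict: "time_s": time; "qpos": joint angles; "joint_vel": joint speeds; "effort": joint torques, N m; "tool_pos": TCP position; "orientation": TCP orientation; "force": force on the tool from outside, world axes, zero at the start; "ft_torque": the same for the moment, N m; "grip_width": finger opening in m.
Only numpy, scipy, OpenCV 4.12 (cv2) and the standard library are available. Lean on these libraries where they do the work, as an engineer would, in place of code of your own. Each camera call takes 0.05 s, during which the arm holds its last target.

TASK

Some of the three sealed garden lamps have a ballast weight that has broken loose inside: you can feel it shift when you lift a lamp by its handle and tilt it from side to side. Put each lamp with a loose weight in the low black repair tray and each sound lamp in the slatted wooden crate, set down gently, standing upright on the floor inside, and let go. Do not disturb the pot, the bottle or the jar.

Things in the scene. Friction and masses are not known exactly. Their poses are not given: they have to be found in the camera images.
- lamp_a: sealed round lamp, upright: grey drum, diameter 110, height 70 mm, white band, dark disc on top; above it a black bar handle 74 mm long (body x), 14 thick (y), from height 94 to 112 mm, centred on the axis, on posts 31 mm either side of the axis. Origin: centre of underside, z up. Total 0.58 to 0.71 kg. Any of the lamps may be loose or sound, at least one of each; nothing shows outside
- lamp_b: lamp, same outside as lamp_a. In every lamp: a 0.33 kg metal weight, in sound ones tight in the middle (gives 3 mm at most); in loose ones it begins in the middle, slides on the drum's floor once tilted over 0.2 rad or so (friction about 0.12), stops at the low wall, 33 mm off the axis, and stays there when the lamp is level again
- lamp_c: lamp, same outside as lamp_a. How to tell: tilt it 0.35 to 0.45 rad to one side and back to level, then to the other side and back to level; between the two level readings the moment on the hand about the tilt axis differs by about 0.2 N m if loose and by next to nothing if sound
- crate: slatted crate of light wood, fixed, for sound lamps. Outside 272 (its x) by 152 (y) by 55 mm high, walls and floor 8 mm, inside 256 by 136: room for two lamps side by side, centres 64 mm either side of the middle along x. Origin: centre of underside, z up. Left or right of the lamps
- tray: low tray of black plastic, fixed, for lamps with a loose weight. Outside 272 (its x) by 152 (y) by 30 mm high, walls and floor 8 mm, inside 256 by 136: room for two lamps side by side, centres 64 mm either side of the middle along x. Origin: centre of underside, z up. Left or right of the lamps
- pot: terracotta flower pot with a small plant, diameter 98 mm, pot 95 mm high, plant up to 165 mm; a bystander. Origin: centre of the underside
- bottle: closed green glass bottle, diameter 62, height 170 mm; a bystander. Origin: centre of the underside
- jar: closed glass jar with a steel cap, diameter 76, height 100 mm; a bystander. Origin: centre of the underside

How it is judged:
At the end, for the whole second after the job is handed in: Every lamp stands upright (within 0.1 rad) and at rest on the floor of the crate or the tray (underside below 16 mm), within 85 mm of the box's middle along its length and 24 mm across; no lamp with a loose weight is in the crate and no sound lamp is in the tray (((x of lamp_a in the frame of crate between -0.085 and 0.085 m and y of lamp_a in the frame of crate between -0.024 and 0.024 m) or (x of lamp_a in the frame of tray between -0.085 and 0.085 m and y of lamp_a in the frame of tray between -0.024 and 0.024 m)) and height (world z) of each of lamp_a, lamp_b, lamp_c below 0.016 m and angle between each of lamp_a, lamp_b, lamp_c's own z axis and vertical below 0.1 rad and linear speed of each of lamp_a, lamp_b, lamp_c below 0.03 m/s and angular speed of each of lamp_a, lamp_b, lamp_c below 0.3 rad/s and ((x of lamp_b in the frame of crate between -0.085 and 0.085 m and y of lamp_b in the frame of crate between -0.024 and 0.024 m) or (x of lamp_b in the frame of tray between -0.085 and 0.085 m and y of lamp_b in the frame of tray between -0.024 and 0.024 m)) and ((x of lamp_c in the frame of crate between -0.085 and 0.085 m and y of lamp_c in the frame of crate between -0.024 and 0.024 m) or (x of lamp_c in the frame of tray between -0.085 and 0.085 m and y of lamp_c in the frame of tray between -0.024 and 0.024 m)) and not (x of core_a_c0 in the frame of crate between -0.136 and 0.136 m and y of core_a_c0 in the frame of crate between -0.076 and 0.076 m) and not (x of core_b_c0 in the frame of crate between -0.136 and 0.136 m and y of core_b_c0 in the frame of crate between -0.076 and 0.076 m) and not (x of core_c_c0 in the frame of tray between -0.136 and 0.136 m and y of core_c_c0 in the frame of tray between -0.076 and 0.076 m) and not (x of core_d_c0 in the frame of tray between -0.136 and 0.136 m and y of core_d_c0 in the frame of tray between -0.076 and 0.076 m)); the robot touches nothing.
It fails at once if the pot is pushed more than 30 mm or tipped (distance of pot from where it was at the start of the episode above 0.03 m or angle between pot's own z axis and vertical above 0.35 rad).
It fails at once if the bottle is pushed more than 30 mm or tipped (distance of bottle from where it was at the start of the episode above 0.03 m or angle between bottle's own z axis and vertical above 0.35 rad).
It fails at once if the jar is pushed more than 30 mm or tipped (distance of jar from where it was at the start of the episode above 0.03 m or angle between jar's own z axis and vertical above 0.35 rad).
It fails at once if a lamp is dropped: it falls out of hold faster than 0.7 m/s (from more than about 25 mm) ((linear speed of lamp_a above 0.7 m/s and contact force between lamp_a and the fingers below 0.5 N) or (linear speed of lamp_b above 0.7 m/s and contact force between lamp_b and the fingers below 0.5 N) or (linear speed of lamp_c above 0.7 m/s and contact force between lamp_c and the fingers below 0.5 N)).
It also fails if it takes over 72 s, if anything falls off the work surface, if the arm or the gripper's body presses on something with over 40 N, if the wrist force passes 120 N, or if a joint passes its speed limit or range.

## Working session

There is one attempt and no reset: what is moved stays moved. The work goes in short steps, Python scripts to look and compute and a tool call to move; the robot and the scene stay as the last step left them, time stands still between calls to the robot, and variables do not carry over. Pictures are saved under pics/ and viewed, and the job is handed in when it is done.

Besides the shell and the picture viewer there is one more tool, called as name([rows], argument=value, ...), one row to a line, values as JSON. arm_command: Moves the arm, as the interface text tells. Its arguments: {"type":"object","properties":{"commands":{"type":"array"},"force":{"type":"number"}},"required":["commands"]}

```bash
mkdir -p pics; ls; cat > look.py <<'E'
import numpy as np, cv2
from cell import state, camera, boxes_of, silhouettes, spot_point
def snap(name,fn):
    c=camera(name); cv2.imwrite('pics/'+fn,c['pixels'][:,:,::-1]); return c
def w(c,p): return np.array(c['R']).T@(np.array(p)-np.array(c['t']))
E
python3 - <<'E'
from look import *
print(state())
for n in ['top','side']:
    c=snap(n,n+'0.png')
    for l in ['lamp_a','crate','tray','pot','bottle','jar']:
        for d in spot_point(n,l): print(n,l,w(c,d['centre']).round(3),round(d['p'],2))
print(state()['time_s'])
E
```

```text
pics
{'time_s': 0.0, 'qpos': array([ 1.02690117e+00,  3.59488433e-01,  1.51141451e+00, -2.70699867e-06,
        1.27246479e+00, -1.15069594e-01]), 'joint_vel': array([ 0.00038818, -0.00108753, -0.00052195, -0.00146457, -0.00112427,
       -0.00050717]), 'effort': array([-1.73483044e-03, -5.15368366e+01, -2.70730323e+01,  6.72794133e-02,
        3.47173121e-02, -1.14212646e-04]), 'tool_pos': array([0.24912416, 0.54509984, 0.22182626]), 'orientation': array([ 2.64257708e+00,  1.69748637e+00, -2.50107750e-03]), 'force': array([-0.03401832, -0.33176724,  0.31108641]), 'ft_torque': array([ 0.00438163, -0.04147927, -0.02915346]), 'grip_width': 0.08782197193113211}
top lamp_a [ 0.451 -0.002  0.001] 0.81
top lamp_a [ 0.647 -0.166  0.001] 0.62
top lamp_a [ 0.465 -0.173 -0.002] 0.59
top crate [ 0.485 -0.348 -0.001] 0.96
top tray [0.479 0.354 0.001] 0.94
top pot [ 0.613  0.159 -0.001] 0.94
top bottle [0.451 0.143 0.001] 0.61
top jar [0.622 0.024 0.001] 0.6
side lamp_a [ 0.644 -0.165 -0.001] 0.94
side lamp_a [ 0.464 -0.179 -0.004] 0.64
side lamp_a [ 0.446  0.003 -0.002] 0.59
side crate [ 0.484 -0.346 -0.001] 0.7
side tray [0.475 0.356 0.005] 0.6
side pot [0.605 0.167 0.002] 0.8
side bottle [0.452 0.148 0.002] 0.7
side jar [ 0.619  0.023 -0.003] 0.8
0.7
```

View pics/top0.png

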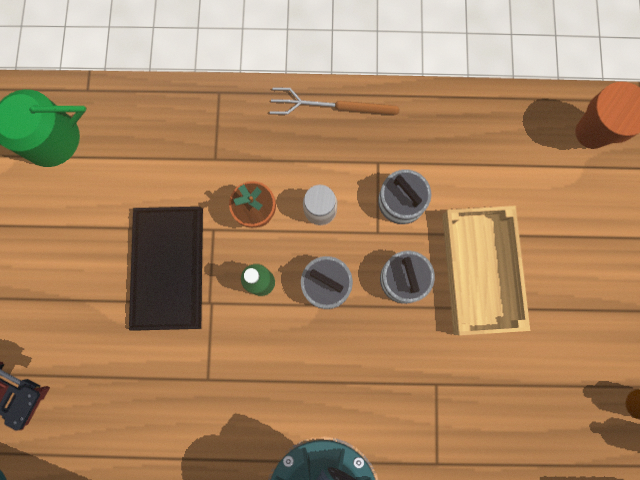

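View pics/side0.png

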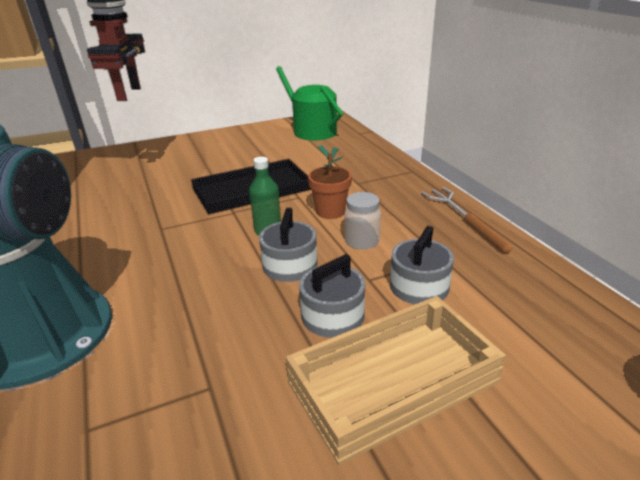

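The top view shows the lamps at about (405,196), (407,277) and (326,282), each with its bar handle visible. The crate is at (487,270) and the tray at (166,268). The pot (253,204), jar (320,204) and bottle (257,279) stand near the lamps. Next I measure the handle axes and the box yaws.

```bash
cat >> look.py <<'E'
def toplane(c,uv,z):
    K=np.array(c['intrinsics']);D=np.array(c['dist_coeffs'],float)
    n=cv2.undistortPoints(np.array(uv,float).reshape(-1,1,2),K,D).reshape(-1,2)
    d=np.c_[n,np.ones(len(n))]@np.array(c['R']); o=-np.array(c['R']).T@np.array(c['t'])
    s=(z-o[2])/d[:,2]; return (o+s[:,None]*d)
def proj(c,X):
    p,_=cv2.projectPoints(np.array(X,float).reshape(-1,3),cv2.Rodrigues(np.array(c['R']))[0],np.array(c['t'],float),np.array(c['intrinsics']),np.array(c['dist_coeffs'],float)); return p.reshape(-1,2)
E
python3 - <<'E'
from look import *
c=camera('top'); im=c['pixels']; g=im.max(2)
print('campos',-np.array(c['R']).T@np.array(c['t']))
for xy in [(.451,-.0),(.647,-.166),(.465,-.175)]:
    u,v=proj(c,[[*xy,.11]])[0]
    yy,xx=np.mgrid[:480,:640]; m=((xx-u)**2+(yy-v)**2<24**2)&(g<55)
    n,lab,st,ce=cv2.connectedComponentsWithStats(m.astype(np.uint8))
    k=1+st[1:,4].argmax(); ys,xs=np.where(lab==k)
    P=toplane(c,np.c_[xs,ys],.112)[:,:2].astype(np.float32)
    r=cv2.minAreaRect(P*1000); (cx,cy),(a,b),t=r
    mu=P.mean(0);U,S,V=np.linalg.svd(P-mu);
    print(xy,len(xs),'mean',mu,'rect',r,'dir deg',np.degrees(np.arctan2(V[0,1],V[0,0])))
for l,h in [('crate',.055),('tray',.03)]:
    s=silhouettes('top',l)[0]; ys,xs=np.where(s['pixels']); P=toplane(c,np.c_[xs,ys],h)[:,:2].astype(np.float32)*1000
    print(l,s['p'],cv2.minAreaRect(P))
from cell import state
big=cv2.resize(im[150:320,290:450,::-1],None,fx=4,fy=4)[:600]; 
cv2.imwrite('pics/z0.png',cv2.resize(im[160:310,295:445,::-1],(600,600)))
E
```

```text
campos [ 0.35609585 -0.00622343  1.24262201]
(0.451, -0.0) 87 mean [0.4491435  0.00529385] rect ((448.9542541503906, 2.066173553466797), (69.56977081298828, 13.681992530822754), 61.33610534667969) dir deg -120.7121
(0.647, -0.166) 267 mean [ 0.6415166  -0.16587032] rect ((640.7705078125, -164.52589416503906), (73.28402709960938, 21.36441993713379), 39.167945861816406) dir deg -140.48618
(0.465, -0.175) 105 mean [ 0.46809736 -0.16654257] rect ((463.8887023925781, -168.94338989257812), (70.13658142089844, 14.504471778869629), 15.304902076721191) dir deg -167.26073
crate 0.88 ((484.03570556640625, -341.39727783203125), (274.5126037597656, 166.77793884277344), 4.782993793487549)
tray 0.92 ((477.9765930175781, 353.84503173828125), (270.44024658203125, 156.8800048828125), 2.365037202835083)
```

View pics/z0.png

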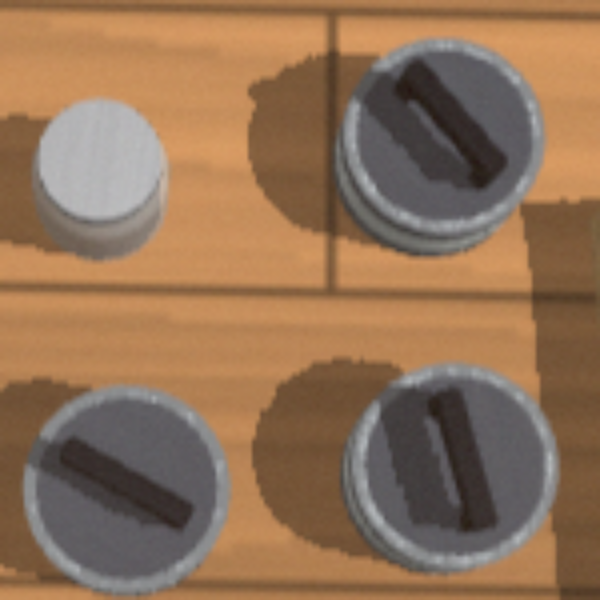

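```bash
python3 - <<'E'
from look import *
from scipy.optimize import minimize
im=cv2.imread('pics/top0.png')[:,:,::-1].astype(float); c=camera('top')
out=cv2.resize(im[160:310,295:445,::-1].astype(np.uint8),(600,600))
S=6
for x0,y0,t0 in [(.449,.002,61),(.641,-.165,40),(.464,-.169,15)]:
    def hull(x,y,t,zs=(.095,.112)):
        a=np.array([np.cos(t),np.sin(t)]);b=np.array([-a[1],a[0]])
        X=[[*(np.array([x,y])+sx*.037*a+sy*.007*b),z] for sx in(-1,1) for sy in(-1,1) for z in zs]
        return cv2.convexHull(proj(c,X).astype(np.float32)).reshape(-1,2)
    u,v=proj(c,[[x0,y0,.1]])[0].astype(int); R=24
    patch=im[v-R:v+R,u-R:u+R]; lum=patch.sum(2)/3; 
    best=None
    def sc(p):
        h=hull(p[0],p[1],p[2]); q=((h-[u-R,v-R]+.5)*S*16-8).round().astype(np.int32)
        m=np.zeros((2*R*S,2*R*S),np.uint8); cv2.fillConvexPoly(m,q,255,shift=4)
        m=cv2.resize(m,(2*R,2*R),interpolation=cv2.INTER_AREA)/255.
        # handle darkness relative to 52
        return -(m*(54-lum)).sum()
    best=(1e9,)
    for dx in np.arange(-.008,.009,.002):
     for dy in np.arange(-.008,.009,.002):
      for t in np.radians(np.arange(t0-12,t0+13,3)):
        s=sc((x0+dx,y0+dy,t))
        if s<best[0]: best=(s,x0+dx,y0+dy,t)
    r=minimize(sc,best[1:],method='Nelder-Mead',options=dict(initial_simplex=[np.array(best[1:])+d for d in [(0,0,0),(.002,0,0),(0,.002,0),(0,0,.05)]]))
    print(r.x[:2].round(4),np.degrees(r.x[2]).round(1),r.fun, lum.min())
    h=(hull(*r.x)-[295,160]+.5)*4
    cv2.polylines(out,[h.round().astype(np.int32)],True,(0,255,0),1)
cv2.imwrite('pics/z1.png',out)
E
```

```text
[0.4492 0.0017] 62.2 -1293.756862745098 37.666666666666664
[ 0.6438 -0.1682] 39.7 -2635.139869281046 24.666666666666668
[ 0.4651 -0.1727] 15.9 -1192.1633986928105 31.0
```

View pics/z1.png

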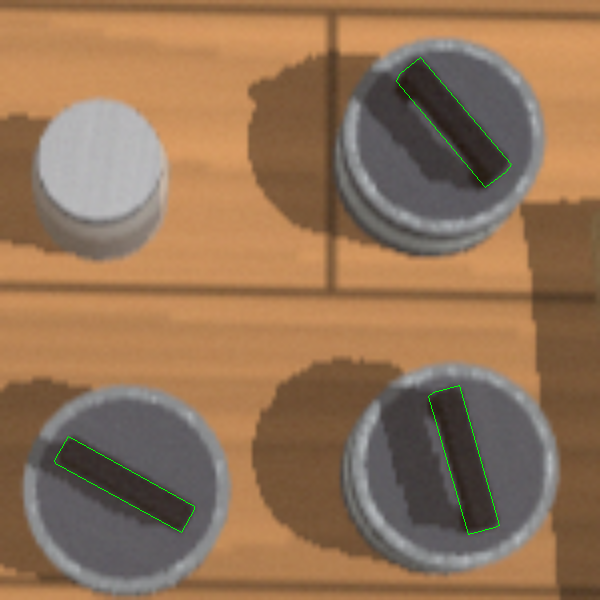

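```bash
cat >> look.py <<'E'
from scipy.spatial.transform import Rotation as Ro
def plan(pos,phi_deg):
    s=state(); R=Ro.from_rotvec(s['orientation'])
    p=np.radians(phi_deg); T=Ro.from_matrix(np.array([[np.cos(p),np.sin(p),0],[np.sin(p),-np.cos(p),0],[0,0,-1]]))
    d=R.inv().apply(np.array(pos)-s['tool_pos'])*100; r=np.degrees((R.inv()*T).as_rotvec())/6
    print('t',s['time_s'],'pos',s['tool_pos'].round(4),'shift cm',d.round(2),'turn',r.round(2),'dist mm',round(np.linalg.norm(d)*10),'w',round(s['grip_width'],4))
E
python3 - <<'E'
from look import *
from scipy.optimize import minimize
c=camera('top'); silh={}
for l,h,x0 in [('crate',.055,(.484,-.346,.08)),('tray',.03,(.477,.355,.04))]:
    m=silhouettes('top',l)[0]['pixels']
    def f(p):
        a=np.array([np.cos(p[2]),np.sin(p[2])]);b=np.array([-a[1],a[0]])
        X=[[*(np.array(p[:2])+sx*.136*a+sy*.076*b),z] for sx in(-1,1) for sy in(-1,1) for z in (0,h)]
        q=cv2.convexHull(proj(c,X).astype(np.float32)).reshape(-1,2)
        k=np.zeros((480,640),np.uint8); cv2.fillConvexPoly(k,(q*16).round().astype(np.int32),1,shift=4)
        return 1-(k.astype(bool)&m).sum()/(k.astype(bool)|m).sum()
    best=min(((f((x0[0]+i*.001,x0[1]+j*.001,x0[2]+k*.01)),i,j,k) for i in range(-6,7) for j in range(-6,7) for k in range(-5,6)))
    p=np.array([x0[0]+best[1]*.001,x0[1]+best[2]*.001,x0[2]+best[3]*.01])
    r=minimize(f,p,method='Nelder-Mead',options=dict(initial_simplex=[p+d for d in [(0,0,0),(.003,0,0),(0,.003,0),(0,0,.03)]]))
    p=r.x;print(l,p.round(4),np.degrees(p[2]),r.fun)
    for s in(-1,1): print(' slot',(p[:2]+s*.064*np.array([np.cos(p[2]),np.sin(p[2])])).round(4))
plan((.449,.002,.22),-27.8); plan((.449,.002,.085),-27.8)
E
```

```text
crate [ 0.4849 -0.3471  0.0701] 4.017829063720946 0.020125915987202037
 slot [ 0.4211 -0.3516]
 slot [ 0.5488 -0.3426]
tray [0.4808 0.3569 0.055 ] 3.153695923503494 0.04703135423615745
 slot [0.4169 0.3534]
 slot [0.5447 0.3604]
t 1.05 pos [0.2495 0.5456 0.2226] shift cm [-41.15  40.75   0.27] turn [ 0.    0.   15.54] dist mm 579 w 0.0879
t 1.05 pos [0.2495 0.5456 0.2226] shift cm [-41.15  40.75  13.77] turn [ 0.    0.   15.54] dist mm 595 w 0.0879
```

arm_command([
  [-41.15,40.75,0.3,0,0,15.5,1],
  [-41.15,40.75,0.3,0,0,15.5,1],
  [-41.15,40.75,0.3,0,0,15.5,1],
  [-41.15,40.75,0.3,0,0,15.5,1],
  [-41.15,40.75,0.3,0,0,15.5,1],
  [-41.15,40.75,0.3,0,0,15.5,1],
  [-41.15,40.75,0.3,0,0,15.5,1],
  [-41.15,40.75,0.3,0,0,15.5,1],
  [-41.15,40.75,0.3,0,0,15.5,1],
  [-41.15,40.75,0.3,0,0,15.5,1],
  [-41.15,40.75,0.3,0,0,15.5,1],
  [-41.15,40.75,0.3,0,0,15.5,1],
  [-41.15,40.75,0.3,0,0,15.5,1],
  [-41.15,40.75,0.3,0,0,15.5,1],
  [-41.15,40.75,0.3,0,0,15.5,1],
], force=60)

```text
time_s: 2.55
tool_pos: [0.4482, 0.003, 0.2195]
orientation: [-3.051, 0.747, 0.001]
force: [0.3, 0.8, 0.6]
grip_width: 0.0879
```

```bash
python3 - <<'E'
from look import *
s=state(); print(s['qpos'].round(3)); plan((.449,.002,.086),-27.8)
E
```

```text
[-0.148  0.142  1.825  0.     1.176  0.332]
t 2.55 pos [0.4482 0.003  0.2195] shift cm [ 0.13  0.05 13.35] turn [-0.    0.01  0.05] dist mm 134 w 0.0879
```

arm_command([
  [0.1,0,5,0,0,0,1],
  [0.1,0,9.5,0,0,0,1],
  [0.1,0,12,0,0,0,1],
  [0.1,0,13.3,0,0,0,1],
  [0.1,0,13.3,0,0,0,1],
  [0.1,0,13.3,0,0,0,0],
  [0.1,0,13.3,0,0,0,0],
  [0.1,0,13.3,0,0,0,0],
  [0.1,0,13.3,0,0,0,0],
  [0.1,0,13.3,0,0,0,0],
  [0.1,0,13.3,0,0,0,0],
], force=60)

```text
time_s: 3.65
tool_pos: [0.45, 0.0014, 0.0869]
orientation: [3.051, -0.749, 0.001]
force: [-0.1, 0.0, -0.6]
grip_width: 0.0433
```

```bash
python3 - <<'E'
from look import *
s=state(); print(s['force'],s['ft_torque'],s['orientation']); plan((.449,.002,.30),-27.8)
E
```

```text
[-0.13541606  0.03411226 -0.62866815] [0.00041196 0.09550819 0.0172446 ] [ 3.05101080e+00 -7.48689798e-01  7.00125515e-04]
t 3.65 pos [0.45   0.0014 0.0869] shift cm [-1.000e-01 -1.000e-02 -2.131e+01] turn [-0.   -0.    0.04] dist mm 213 w 0.0433
```

arm_command([
  [0,0,0,0,0,0,0],
  [0,0,0,0,0,0,0],
  [0,0,0,0,0,0,0],
  [0,0,0,0,0,0,0],
  [0,0,0,0,0,0,0],
  [0,0,0,0,0,0,0],
  [0,0,-1,0,0,0,0],
  [0,0,-4,0,0,0,0],
  [0,0,-8,0,0,0,0],
  [0,0,-12,0,0,0,0],
  [0,0,-16,0,0,0,0],
  [0,0,-20,0,0,0,0],
  [0,0,-22,0,0,0,0],
  [0,0,-22,0,0,0,0],
  [0,0,-22,0,0,0,0],
], force=60)

```text
time_s: 5.15
tool_pos: [0.4487, 0.0017, 0.3058]
orientation: [3.051, -0.748, -0.003]
force: [0.1, -0.2, -7.0]
grip_width: 0.0138
```

```bash
cat >> look.py <<'E'
def mom():
    s=state(); R=Ro.from_rotvec(s['orientation'])
    print('t',s['time_s'],'F',s['force'].round(2),'Mtool',R.inv().apply(s['ft_torque']).round(3),'tilt',np.degrees(np.arccos(-R.as_matrix()[2,2])).round(2),'pos',s['tool_pos'].round(4),'w',round(s['grip_width'],4),'q',s['qpos'].round(2))
E
python3 - <<'E'
from look import *
mom()
E
```

```text
t 5.15 F [ 0.13 -0.17 -6.99] Mtool [-0.119 -0.1   -0.012] tilt 0.1 pos [0.4487 0.0017 0.3058] w 0.0138 q [-0.15  0.06  1.69 -0.    1.39  0.33]
```

arm_command([
  [0,0,0,0,1.3,0,0],
  [0,0,0,0,2.6,0,0],
  [0,0,0,0,3.9,0,0],
  [0,0,0,0,3.9,0,0],
  [0,0,0,0,3.9,0,0],
  [0,0,0,0,3.9,0,0],
  [0,0,0,0,3.9,0,0],
  [0,0,0,0,2.6,0,0],
  [0,0,0,0,1.3,0,0],
  [0,0,0,0,0,0,0],
  [0,0,0,0,0,0,0],
  [0,0,0,0,0,0,0],
  [0,0,0,0,0,0,0],
  [0,0,0,0,0,0,0],
])

```text
time_s: 6.55
tool_pos: [0.4488, 0.0021, 0.3067]
orientation: [3.051, -0.747, 0.002]
force: [0.1, -0.3, -6.4]
grip_width: 0.0134
```

```bash
python3 - <<'E'
from look import *
mom()
E
```

```text
t 6.55 F [ 0.09 -0.26 -6.4 ] Mtool [-0.024 -0.128 -0.041] tilt 0.09 pos [0.4488 0.0021 0.3067] w 0.0134 q [-0.15  0.06  1.69 -0.    1.39  0.33]
```

arm_command([
  [0,0,0,0,-1.3,0,0],
  [0,0,0,0,-2.6,0,0],
  [0,0,0,0,-3.9,0,0],
  [0,0,0,0,-3.9,0,0],
  [0,0,0,0,-3.9,0,0],
  [0,0,0,0,-3.9,0,0],
  [0,0,0,0,-3.9,0,0],
  [0,0,0,0,-2.6,0,0],
  [0,0,0,0,-1.3,0,0],
  [0,0,0,0,0,0,0],
  [0,0,0,0,0,0,0],
  [0,0,0,0,0,0,0],
  [0,0,0,0,0,0,0],
  [0,0,0,0,0,0,0],
])

```text
time_s: 7.95
tool_pos: [0.4509, 0.001, 0.3065]
orientation: [-3.051, 0.75, 0.003]
force: [-0.6, -0.0, -6.9]
grip_width: 0.0135
```

```bash
python3 - <<'E'
from look import *
mom()
E
```

```text
t 7.95 F [-0.61 -0.03 -6.94] Mtool [-0.14  -0.022 -0.043] tilt 0.09 pos [0.4509 0.001  0.3065] w 0.0135 q [-0.15  0.07  1.69  0.    1.39  0.33]
```

```bash
cat >> look.py <<'E'
def avg(n=8):
    A=[];F=[]
    for i in range(n):
        camera('top'); s=state(); R=Ro.from_rotvec(s['orientation']); A.append(R.inv().apply(s['ft_torque'])); F.append(s['force'])
    A=np.array(A); print(A.round(3).tolist()); print('mean',A.mean(0).round(3),'sd',A.std(0).round(3),'F',np.mean(F,0).round(2),'tilt',np.degrees(np.arccos(-R.as_matrix()[2,2])).round(2),'t',s['time_s'],'w',s['grip_width'])
E
python3 - <<'E'
from look import *
avg()
E
```

```text
[[-0.13, -0.053, -0.002], [-0.103, -0.064, 0.059], [-0.093, -0.015, 0.013], [-0.092, -0.083, 0.013], [-0.069, -0.041, 0.013], [-0.111, -0.046, -0.047], [-0.088, -0.032, -0.022], [-0.073, -0.097, 0.037]]
mean [-0.095 -0.054  0.008] sd [0.018 0.025 0.031] F [ 0.11  0.2  -6.9 ] tilt 0.04 t 8.35 w 0.013369368413342986
```

arm_command([
  [0,0,0,0,1.4,0,0],
  [0,0,0,0,2.8,0,0],
  [0,0,0,0,4.1,0,0],
  [0,0,0,0,4.1,0,0],
  [0,0,0,0,4.1,0,0],
  [0,0,0,0,4.1,0,0],
  [0,0,0,0,4.1,0,0],
])

```text
time_s: 9.05
tool_pos: [0.452, 0.001, 0.3078]
orientation: [2.888, -0.711, 0.63]
force: [-0.4, 0.4, -6.5]
grip_width: 0.0135
```

```bash
python3 - <<'E'
from look import *
mom()
E
```

```text
t 9.05 F [-0.43  0.37 -6.48] Mtool [-0.064 -0.925 -0.102] tilt 24.6 pos [0.452  0.001  0.3078] w 0.0135 q [ 0.02 -0.13  1.96 -0.25  0.95  0.61]
```

arm_command([
  [0,0,0,0,-1.4,0,0],
  [0,0,0,0,-2.8,0,0],
  [0,0,0,0,-4.1,0,0],
  [0,0,0,0,-4.1,0,0],
  [0,0,0,0,-4.1,0,0],
  [0,0,0,0,-4.1,0,0],
])

```text
time_s: 9.65
tool_pos: [0.4492, 0.0015, 0.3064]
orientation: [3.05, -0.748, 0.002]
force: [-0.5, 0.5, -6.7]
grip_width: 0.0137
```

```bash
python3 - <<'E'
from look import *
avg()
E
```

```text
[[-0.085, -0.074, 0.038], [-0.048, -0.061, -0.009], [-0.107, -0.114, -0.026], [-0.066, -0.04, 0.005], [-0.116, -0.019, 0.033], [-0.066, -0.018, 0.039], [-0.04, -0.066, -0.013], [-0.098, -0.098, -0.061]]
mean [-0.078 -0.061  0.001] sd [0.026 0.032 0.033] F [ 0.07  0.34 -6.55] tilt 0.06 t 10.05 w 0.013724755477125017
```

Averaged, the level moments differ by 0.007 N m, so this lamp is sound and goes to the crate. The single readings before that were noise.

```bash
python3 - <<'E'
from look import *
plan((.421,-.3515,.306),-27.8);plan((.421,-.3515,.098),-27.8)
E
```

```text
t 10.05 pos [0.4496 0.0018 0.307 ] shift cm [13.79 32.65  0.11] turn [-0.   -0.01  0.04] dist mm 354 w 0.0137
t 10.05 pos [0.4496 0.0018 0.307 ] shift cm [13.77 32.65 20.91] turn [-0.   -0.01  0.04] dist mm 411 w 0.0137
```

arm_command([
  [1.4,3.3,0,0,0,0,0],
  [3.1,7.3,0,0,0,0,0],
  [4.8,11.3,0,0,0,0,0],
  [6.5,15.3,0,0,0,0,0],
  [8.1,19.3,0,0,0,0,0],
  [9.8,23.3,0,0,0,0,0],
  [11.4,27.1,0,0,0,0,0],
  [12.7,30.2,0,0,0,0,0],
  [13.5,32.1,0,0,0,0,0],
  [13.8,32.65,0,0,0,0,0],
  [13.8,32.65,2,0,0,0,0],
  [13.8,32.65,6,0,0,0,0],
  [13.8,32.65,10,0,0,0,0],
  [13.8,32.65,14,0,0,0,0],
  [13.8,32.65,16,0,0,0,0],
  [13.8,32.65,17,0,0,0,0],
  [13.8,32.65,17,0,0,0,0],
])

```text
time_s: 11.75
tool_pos: [0.4209, -0.3503, 0.1358]
orientation: [-3.05, 0.747, 0.003]
force: [0.4, -0.0, -6.7]
grip_width: 0.0136
```

```bash
python3 - <<'E'
from look import *
c=snap('top','a1.png'); im=cv2.imread('pics/a1.png'); cv2.imwrite('pics/a1z.png',cv2.resize(im[180:350,400:570],(595,595)))
for d in spot_point('top','lamp'): print(w(c,d['centre']).round(3),round(d['p'],2))
snap('side','a1s.png')
plan((.421,-.3515,.098),-27.8)
E
```

```text
[ 0.643 -0.166  0.001] 0.87
[ 0.421 -0.35   0.045] 0.69
[ 0.466 -0.176 -0.003] 0.59
t 11.9 pos [ 0.4223 -0.3525  0.1383] shift cm [-0.17 -0.03  4.03] turn [ 0.01 -0.03  0.04] dist mm 40 w 0.0135
```

View pics/a1z.png

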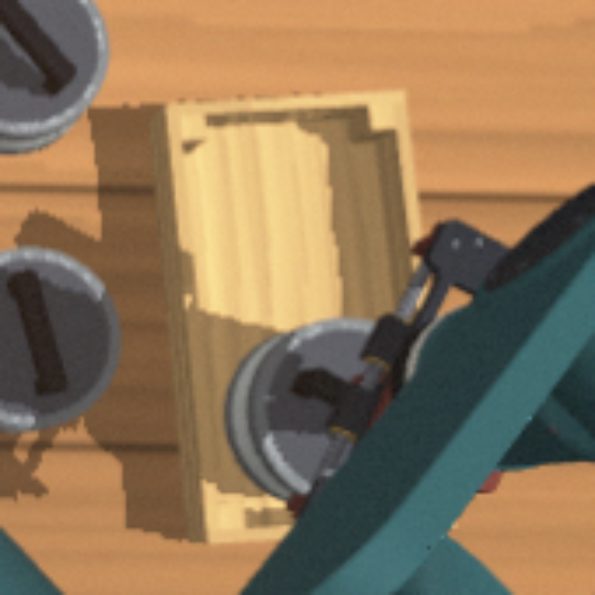

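View pics/a1s.png

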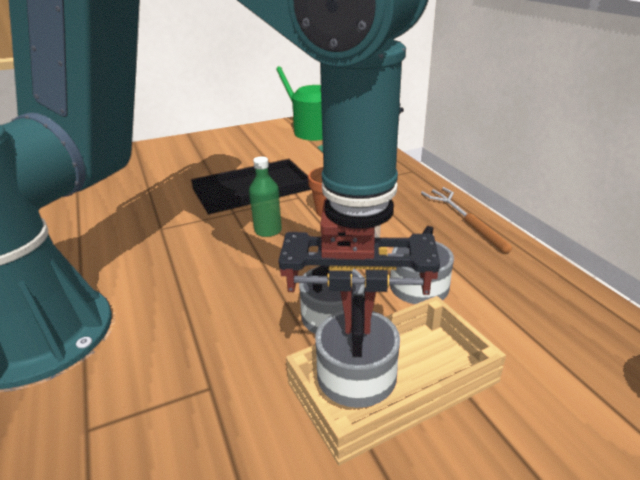

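arm_command([
  [-0.1,0,1.5,0,0,0,0],
  [-0.1,0,3,0,0,0,0],
  [-0.1,0,3.7,0,0,0,0],
  [-0.1,0,4.0,0,0,0,0],
  [-0.1,0,4.0,0,0,0,0],
])

```text
time_s: 12.4
tool_pos: [0.4205, -0.3517, 0.0972]
orientation: [3.051, -0.748, 0.001]
force: [-0.3, -0.7, -6.1]
grip_width: 0.0135
```

arm_command([
  [0,0,0.2,0,0,0,0],
  [0,0,0.2,0,0,0,0],
])

```text
time_s: 12.6
tool_pos: [0.4208, -0.3519, 0.0954]
orientation: [3.05, -0.748, 0.002]
force: [0.1, -0.4, -5.9]
grip_width: 0.0135
```

arm_command([
  [0,0,0.15,0,0,0,0],
  [0,0,0.15,0,0,0,0.6],
  [0,0,0.15,0,0,0,0.6],
  [0,0,0.15,0,0,0,0.6],
  [0,0,0.15,0,0,0,0.6],
  [0,0,0.15,0,0,0,0.6],
  [0,0,-3,0,0,0,0.7],
  [0,0,-7,0,0,0,0.7],
  [0,0,-11,0,0,0,0.7],
])

```text
time_s: 13.5
tool_pos: [0.4197, -0.3509, 0.2054]
orientation: [-3.05, 0.748, 0.002]
force: [1.2, -1.2, -0.7]
grip_width: 0.0619
```

```bash
python3 - <<'E'
from look import *
s=state();print(s['force'],s['qpos'].round(2))
plan((.465,-.1727,.206),-74.1);plan((.465,-.1727,.086),-74.1)
E
```

```text
[ 1.17671265 -1.17480875 -0.72532547] [-0.82  0.3   1.65 -0.    1.2  -0.34]
t 13.5 pos [ 0.4197 -0.3509  0.2054] shift cm [ -4.24 -17.89  -0.04] turn [0.   0.02 7.75] dist mm 184 w 0.0619
t 13.5 pos [ 0.4197 -0.3509  0.2054] shift cm [ -4.22 -17.89  11.96] turn [0.   0.02 7.75] dist mm 219 w 0.0619
```

arm_command([
  [-1.1,-4.5,0,0,0,1.4,0.5],
  [-2.2,-9.2,0,0,0,2.8,0.5],
  [-3.3,-13.8,0,0,0,4.2,0.5],
  [-4,-17,0,0,0,5.6,0.5],
  [-4.2,-17.9,0,0,0,7,0.5],
  [-4.2,-17.9,0,0,0,7.75,0.5],
  [-4.2,-17.9,4,0,0,7.75,0.5],
  [-4.2,-17.9,8,0,0,7.75,0.5],
  [-4.2,-17.9,11,0,0,7.75,0.5],
  [-4.2,-17.9,12,0,0,7.75,0.5],
  [-4.2,-17.9,12,0,0,7.75,0.5],
])

```text
time_s: 14.6
tool_pos: [0.4649, -0.1728, 0.0836]
orientation: [2.507, -1.892, -0.005]
force: [-0.7, 0.4, -0.5]
grip_width: 0.044
```

```bash
python3 - <<'E'
from look import *
s=state();print(s['force'],s['qpos'].round(2))
plan((.465,-.1727,.086),-74.1)
E
```

```text
[-0.70401222  0.4411946  -0.45617403] [-0.5   0.39  1.88 -0.    0.87  0.8 ]
t 14.6 pos [ 0.4649 -0.1728  0.0836] shift cm [-0.   -0.02 -0.24] turn [0.02 0.02 0.  ] dist mm 2 w 0.044
```

arm_command([
  [0,0,0,0,0,0,0],
  [0,0,0,0,0,0,0],
  [0,0,0,0,0,0,0],
  [0,0,0,0,0,0,0],
  [0,0,0,0,0,0,0],
  [0,0,0,0,0,0,0],
  [0,0,0,0,0,0,0],
  [0,0,0,0,0,0,0],
  [0,0,-1,0,0,0,0],
  [0,0,-4,0,0,0,0],
  [0,0,-8,0,0,0,0],
  [0,0,-12,0,0,0,0],
  [0,0,-16,0,0,0,0],
  [0,0,-20,0,0,0,0],
  [0,0,-22,0,0,0,0],
  [0,0,-22,0,0,0,0],
], force=60)

```text
time_s: 16.2
tool_pos: [0.467, -0.174, 0.3077]
orientation: [-2.507, 1.892, -0.009]
force: [1.8, -0.4, -7.7]
grip_width: 0.0138
```

arm_command([
  [0,0,0,0,1.3,0,0],
  [0,0,0,0,2.6,0,0],
  [0,0,0,0,4,0,0],
  [0,0,0,0,4,0,0],
  [0,0,0,0,4,0,0],
  [0,0,0,0,4,0,0],
  [0,0,0,0,4,0,0],
  [0,0,0,0,4,0,0],
  [0,0,0,0,2.6,0,0],
  [0,0,0,0,1.3,0,0],
  [0,0,0,0,0,0,0],
  [0,0,0,0,0,0,0],
  [0,0,0,0,0,0,0],
  [0,0,0,0,0,0,0],
])

```text
time_s: 17.6
tool_pos: [0.465, -0.1728, 0.3043]
orientation: [2.506, -1.891, 0.001]
force: [-0.1, 0.6, -6.4]
grip_width: 0.0136
```

```bash
python3 - <<'E'
from look import *
avg(6)
E
```

```text
[[-0.168, -0.002, 0.042], [-0.132, -0.032, -0.036], [-0.159, -0.093, 0.011], [-0.144, -0.049, 0.02], [-0.072, -0.007, 0.071], [-0.122, -0.065, 0.056]]
mean [-0.133 -0.041  0.027] sd [0.031 0.032 0.035] F [-0.03 -0.03 -6.72] tilt 0.04 t 17.9 w 0.013321745351581494
```

arm_command([
  [0,0,0,0,-1.3,0,0],
  [0,0,0,0,-2.6,0,0],
  [0,0,0,0,-4,0,0],
  [0,0,0,0,-4,0,0],
  [0,0,0,0,-4,0,0],
  [0,0,0,0,-4,0,0],
  [0,0,0,0,-4,0,0],
  [0,0,0,0,-4,0,0],
  [0,0,0,0,-2.6,0,0],
  [0,0,0,0,-1.3,0,0],
  [0,0,0,0,0,0,0],
  [0,0,0,0,0,0,0],
  [0,0,0,0,0,0,0],
  [0,0,0,0,0,0,0],
])

```text
time_s: 19.3
tool_pos: [0.4659, -0.1734, 0.3046]
orientation: [-2.507, 1.892, 0.003]
force: [-0.1, -0.6, -6.7]
grip_width: 0.0136
```

```bash
python3 - <<'E'
from look import *
avg(6)
E
```

```text
[[-0.151, 0.006, 0.006], [-0.106, 0.023, 0.031], [-0.079, -0.016, 0.026], [-0.094, 0.019, -0.049], [-0.107, -0.045, -0.032], [-0.182, -0.009, -0.009]]
mean [-0.12  -0.004 -0.004] sd [0.035 0.023 0.029] F [ 0.08  0.02 -6.88] tilt 0.08 t 19.6 w 0.013530278428409153
```

Difference 0.037 N m against the 0.2 expected if loose, so this lamp is sound and goes in the crate's second slot. Testing the third lamp will cross-check that.

```bash
python3 - <<'E'
from look import *
plan((.549,-.3435,.305),-74.1)
E
```

```text
t 19.6 pos [ 0.4659 -0.1739  0.3042] shift cm [18.59 -3.36 -0.11] turn [ 0.01  0.01 -0.01] dist mm 189 w 0.0135
```

arm_command([
  [2,-0.4,0,0,0,0,0],
  [6,-1.1,0,0,0,0,0],
  [10,-1.8,0,0,0,0,0],
  [14,-2.5,0,0,0,0,0],
  [17,-3.1,0,0,0,0,0],
  [18.6,-3.4,0,0,0,0,0],
  [18.6,-3.4,2,0,0,0,0],
  [18.6,-3.4,6,0,0,0,0],
  [18.6,-3.4,10,0,0,0,0],
  [18.6,-3.4,14,0,0,0,0],
  [18.6,-3.4,17,0,0,0,0],
  [18.6,-3.4,18.5,0,0,0,0],
  [18.6,-3.4,19.5,0,0,0,0],
  [18.6,-3.4,20.3,0,0,0,0],
  [18.6,-3.4,20.8,0,0,0,0],
  [18.6,-3.4,20.8,0,0,0,0],
])

```text
time_s: 21.2
tool_pos: [0.5499, -0.343, 0.0971]
orientation: [2.508, -1.892, 0.001]
force: [-0.8, 0.5, -5.9]
grip_width: 0.0133
```

```bash
python3 - <<'E'
from look import *
plan((.549,-.3435,.0925),-74.1); print(state()['force'])
E
```

```text
t 21.2 pos [ 0.5499 -0.343   0.0971] shift cm [0.02 0.1  0.46] turn [-0.   -0.01  0.01] dist mm 5 w 0.0133
[-0.76430907  0.54580643 -5.94980475]
```

arm_command([
  [0,0.1,0.25,0,0,0,0],
  [0,0.1,0.45,0,0,0,0],
  [0,0.1,0.45,0,0,0,0],
])

```text
time_s: 21.5
tool_pos: [0.5492, -0.3438, 0.0935]
orientation: [2.508, -1.892, 0.004]
force: [-0.9, -1.2, -1.3]
grip_width: 0.0136
```

Contact is made, since the load has dropped to about 1 N. I'll release and rise.

arm_command([
  [0,0,0,0,0,0,0.5],
  [0,0,0,0,0,0,0.5],
  [0,0,0,0,0,0,0.5],
  [0,0,0,0,0,0,0.5],
  [0,0,0,0,0,0,0.5],
  [0,0,-3,0,0,0,0.5],
  [0,0,-7,0,0,0,0.5],
  [0,0,-11,0,0,0,0.5],
])

```text
time_s: 22.3
tool_pos: [0.5481, -0.3426, 0.2028]
orientation: [2.508, -1.892, -0.003]
force: [0.2, -0.8, -0.3]
grip_width: 0.0438
```

```bash
python3 - <<'E'
from look import *
plan((.644,-.168,.205),-50.3)
E
```

```text
t 22.3 pos [ 0.5481 -0.3426  0.2028] shift cm [-14.16 -14.01  -0.22] turn [ 0.01  0.02 -3.96] dist mm 199 w 0.0438
```

arm_command([
  [-3.3,-3.3,0,0,0,-1,0.5],
  [-6.7,-6.7,0,0,0,-2,0.5],
  [-10,-10,0,0,0,-3,0.5],
  [-12.7,-12.6,0,0,0,-4,0.5],
  [-14.2,-14,0,0,0,-4,0.5],
  [-14.2,-14,0,0,0,-4,0.5],
  [-14.2,-14,4,0,0,-4,0.5],
  [-14.2,-14,8,0,0,-4,0.5],
  [-14.2,-14,11,0,0,-4,0.5],
  [-14.2,-14,11.8,0,0,-4,0.5],
  [-14.2,-14,11.8,0,0,-4,0.5],
])

```text
time_s: 23.4
tool_pos: [0.643, -0.1686, 0.083]
orientation: [2.845, -1.33, -0.005]
force: [0.5, 0.2, -0.2]
grip_width: 0.0441
```

```bash
python3 - <<'E'
from look import *
print(state()['qpos'].round(2));plan((.644,-.168,.085),-50.3)
E
```

```text
[-0.36  0.59  1.49 -0.    1.06  0.51]
t 23.4 pos [ 0.643  -0.1686  0.083 ] shift cm [ 0.02 -0.12 -0.2 ] turn [0.02 0.02 0.03] dist mm 2 w 0.0441
```

arm_command([
  [0,0,0,0,0,0,0],
  [0,0,0,0,0,0,0],
  [0,0,0,0,0,0,0],
  [0,0,0,0,0,0,0],
  [0,0,0,0,0,0,0],
  [0,0,0,0,0,0,0],
  [0,0,0,0,0,0,0],
  [0,0,0,0,0,0,0],
  [0,0,-1,0,0,0,0],
  [0,0,-4,0,0,0,0],
  [0,0,-8,0,0,0,0],
  [0,0,-12,0,0,0,0],
  [0,0,-16,0,0,0,0],
  [0,0,-20,0,0,0,0],
  [0,0,-22,0,0,0,0],
  [0,0,-22,0,0,0,0],
], force=60)

```text
time_s: 25.0
tool_pos: [0.6455, -0.1684, 0.3075]
orientation: [-2.846, 1.329, -0.009]
force: [-0.1, -0.6, -6.3]
grip_width: 0.0137
```

arm_command([
  [0,0,0,0,1.3,0,0],
  [0,0,0,0,2.6,0,0],
  [0,0,0,0,4,0,0],
  [0,0,0,0,4,0,0],
  [0,0,0,0,4,0,0],
  [0,0,0,0,4,0,0],
  [0,0,0,0,4,0,0],
  [0,0,0,0,4,0,0],
  [0,0,0,0,2.6,0,0],
  [0,0,0,0,1.3,0,0],
  [0,0,0,0,0,0,0],
  [0,0,0,0,0,0,0],
  [0,0,0,0,0,0,0],
  [0,0,0,0,0,0,0],
])

```text
time_s: 26.4
tool_pos: [0.6439, -0.1677, 0.304]
orientation: [2.845, -1.328, 0.003]
force: [-0.7, 0.3, -6.6]
grip_width: 0.0138
```

```bash
python3 - <<'E'
from look import *
avg(6)
E
```

```text
[[-0.106, 0.003, 0.035], [-0.106, 0.034, -0.03], [-0.141, 0.047, 0.082], [-0.158, 0.009, 0.039], [-0.119, 0.062, 0.042], [-0.1, 0.005, 0.08]]
mean [-0.122  0.027  0.041] sd [0.021 0.023 0.037] F [-0.31 -0.04 -6.74] tilt 0.07 t 26.7 w 0.013621701505979784
```

arm_command([
  [0,0,0,0,-1.3,0,0],
  [0,0,0,0,-2.6,0,0],
  [0,0,0,0,-4,0,0],
  [0,0,0,0,-4,0,0],
  [0,0,0,0,-4,0,0],
  [0,0,0,0,-4,0,0],
  [0,0,0,0,-4,0,0],
  [0,0,0,0,-4,0,0],
  [0,0,0,0,-2.6,0,0],
  [0,0,0,0,-1.3,0,0],
  [0,0,0,0,0,0,0],
  [0,0,0,0,0,0,0],
  [0,0,0,0,0,0,0],
  [0,0,0,0,0,0,0],
])

```text
time_s: 28.1
tool_pos: [0.6449, -0.1685, 0.3046]
orientation: [-2.845, 1.33, 0.002]
force: [0.5, -0.5, -5.8]
grip_width: 0.0138
```

```bash
python3 - <<'E'
from look import *
avg(6)
E
```

```text
[[-0.112, -0.09, -0.001], [-0.168, -0.079, -0.006], [-0.132, -0.092, -0.053], [-0.123, -0.133, -0.018], [-0.1, -0.182, -0.007], [-0.119, -0.1, -0.014]]
mean [-0.126 -0.113 -0.016] sd [0.021 0.035 0.017] F [-0.02 -0.06 -6.7 ] tilt 0.07 t 28.4 w 0.013316754772459064
```

Difference 0.14 N m, with the sign a loose weight would give but below the expected 0.2. There is time, so I'll repeat with a longer hold and check the tilt.

arm_command([
  [0,0,0,0,1.4,0,0],
  [0,0,0,0,2.8,0,0],
  [0,0,0,0,4.2,0,0],
  [0,0,0,0,4.2,0,0],
  [0,0,0,0,4.2,0,0],
  [0,0,0,0,4.2,0,0],
  [0,0,0,0,4.2,0,0],
  [0,0,0,0,4.2,0,0],
])

```text
time_s: 29.2
tool_pos: [0.6458, -0.1694, 0.305]
orientation: [2.625, -1.229, 0.588]
force: [0.4, -0.6, -6.2]
grip_width: 0.0141
```

```bash
python3 - <<'E'
from look import *
mom()
E
```

```text
t 29.2 F [ 0.38 -0.6  -6.23] Mtool [-0.13  -0.782 -0.09 ] tilt 25.23 pos [ 0.6458 -0.1694  0.305 ] w 0.0141 q [-0.21  0.24  1.57 -0.32  1.    0.79]
```

arm_command([
  [0,0,0,0,-1.4,0,0],
  [0,0,0,0,-2.8,0,0],
  [0,0,0,0,-4.2,0,0],
  [0,0,0,0,-4.2,0,0],
  [0,0,0,0,-4.2,0,0],
  [0,0,0,0,-4.2,0,0],
])

```text
time_s: 29.8
tool_pos: [0.644, -0.1677, 0.304]
orientation: [2.845, -1.328, 0.003]
force: [-0.6, 0.4, -6.7]
grip_width: 0.0136
```

```bash
python3 - <<'E'
from look import *
mom();avg(8)
E
```

```text
t 29.8 F [-0.55  0.42 -6.67] Mtool [-0.117 -0.043 -0.05 ] tilt 0.14 pos [ 0.644  -0.1677  0.304 ] w 0.0136 q [-0.36  0.4   1.25 -0.    1.49  0.52]
[[-0.13, -0.004, 0.01], [-0.132, -0.004, -0.058], [-0.141, 0.038, -0.001], [-0.127, 0.097, -0.062], [-0.117, 0.08, -0.042], [-0.101, 0.085, 0.003], [-0.167, 0.074, -0.011], [-0.117, 0.015, -0.026]]
mean [-0.129  0.048 -0.023] sd [0.018 0.039 0.026] F [ 0.08 -0.08 -7.08] tilt 0.04 t 30.2 w 0.013652236542201279
```

arm_command([
  [0,0,0,0,-1.4,0,0],
  [0,0,0,0,-2.8,0,0],
  [0,0,0,0,-4.2,0,0],
  [0,0,0,0,-4.2,0,0],
  [0,0,0,0,-4.2,0,0],
  [0,0,0,0,-4.2,0,0],
  [0,0,0,0,-4.2,0,0],
  [0,0,0,0,-4.2,0,0],
])

```text
time_s: 31.0
tool_pos: [0.6441, -0.167, 0.3065]
orientation: [-2.628, 1.225, 0.581]
force: [-0.3, -0.6, -6.7]
grip_width: 0.0139
```

```bash
python3 - <<'E'
from look import *
mom()
E
```

```text
t 31.0 F [-0.3  -0.57 -6.67] Mtool [-0.133  0.701  0.07 ] tilt 24.98 pos [ 0.6441 -0.167   0.3065] w 0.0139 q [-0.46  0.64  0.92  0.19  1.98  0.46]
```

arm_command([
  [0,0,0,0,1.4,0,0],
  [0,0,0,0,2.8,0,0],
  [0,0,0,0,4.2,0,0],
  [0,0,0,0,4.2,0,0],
  [0,0,0,0,4.2,0,0],
  [0,0,0,0,4.2,0,0],
])

```text
time_s: 31.6
tool_pos: [0.645, -0.1686, 0.3048]
orientation: [-2.845, 1.33, 0.002]
force: [0.2, -0.3, -6.2]
grip_width: 0.0136
```

```bash
python3 - <<'E'
from look import *
mom();avg(8)
E
```

```text
t 31.6 F [ 0.21 -0.32 -6.23] Mtool [-0.183 -0.048 -0.018] tilt 0.08 pos [ 0.645  -0.1686  0.3048] w 0.0136 q [-0.36  0.4   1.24  0.    1.5   0.51]
[[-0.168, -0.073, 0.027], [-0.156, -0.064, 0.026], [-0.204, -0.127, -0.019], [-0.072, -0.112, -0.014], [-0.197, -0.136, -0.002], [-0.174, -0.118, -0.003], [-0.154, -0.145, -0.004], [-0.218, -0.152, -0.004]]
mean [-0.168 -0.116  0.001] sd [0.042 0.03  0.016] F [ 0.09 -0.05 -7.07] tilt 0.05 t 32.0 w 0.013443364497533082
```

The repeat, with tilts confirmed at 25° both ways, gives 0.16 N m and was still settling toward about 0.2. This lamp is loose and goes in the tray.

```bash
python3 - <<'E'
from look import *
plan((.479,.3555,.306),-50.3)
E
```

```text
t 32.0 pos [ 0.6445 -0.1685  0.3037] shift cm [-50.81 -20.92  -0.2 ] turn [0.   0.01 0.03] dist mm 549 w 0.0134
```

arm_command([
  [-2,-0.8,0,0,0,0,0],
  [-5.6,-2.3,-0.2,0,0,0,0],
  [-9.3,-3.8,-0.2,0,0,0,0],
  [-13,-5.4,-0.2,0,0,0,0],
  [-16.7,-6.9,-0.2,0,0,0,0],
  [-20.4,-8.4,-0.2,0,0,0,0],
  [-24.1,-9.9,-0.2,0,0,0,0],
  [-27.8,-11.4,-0.2,0,0,0,0],
  [-31.5,-13,-0.2,0,0,0,0],
  [-35.2,-14.5,-0.2,0,0,0,0],
  [-38.9,-16,-0.2,0,0,0,0],
  [-42.6,-17.5,-0.2,0,0,0,0],
  [-46.3,-19,-0.2,0,0,0,0],
  [-49,-20.2,-0.2,0,0,0,0],
  [-50.8,-20.9,-0.2,0,0,0,0],
  [-50.8,-20.9,-0.2,0,0,0,0],
  [-50.8,-20.9,-0.2,0,0,0,0],
])

```text
time_s: 33.7
tool_pos: [0.4777, 0.356, 0.3062]
orientation: [2.847, -1.327, 0.0]
force: [0.2, 0.3, -7.1]
grip_width: 0.0136
```

```bash
python3 - <<'E'
from look import *
plan((.479,.3555,.095),-50.3); mom()
E
```

```text
t 33.7 pos [0.4777 0.356  0.3062] shift cm [ 0.12 -0.09 21.12] turn [ 0.01 -0.    0.05] dist mm 211 w 0.0136
t 33.7 F [ 0.18  0.3  -7.06] Mtool [-0.172 -0.161 -0.013] tilt 0.04 pos [0.4777 0.356  0.3062] w 0.0136 q [ 0.52  0.29  1.4  -0.    1.45  1.4 ]
```

arm_command([
  [0.1,-0.1,2,0,0,0,0],
  [0.1,-0.1,6,0,0,0,0],
  [0.1,-0.1,10,0,0,0,0],
  [0.1,-0.1,14,0,0,0,0],
  [0.1,-0.1,17,0,0,0,0],
  [0.1,-0.1,18.5,0,0,0,0],
  [0.1,-0.1,19.5,0,0,0,0],
  [0.1,-0.1,20.3,0,0,0,0],
  [0.1,-0.1,20.9,0,0,0,0],
  [0.1,-0.1,20.9,0,0,0,0],
])

```text
time_s: 34.7
tool_pos: [0.48, 0.3553, 0.0971]
orientation: [2.846, -1.33, 0.0]
force: [0.3, -0.6, -7.3]
grip_width: 0.0138
```

```bash
python3 - <<'E'
from look import *
mom(); c=snap('side','b1.png')
E
```

```text
t 34.7 F [ 0.3  -0.62 -7.34] Mtool [-0.164 -0.145 -0.045] tilt 0.01 pos [0.48   0.3553 0.0971] w 0.0138 q [ 0.52  0.49  1.65 -0.    1.    1.4 ]
```

View pics/b1.png

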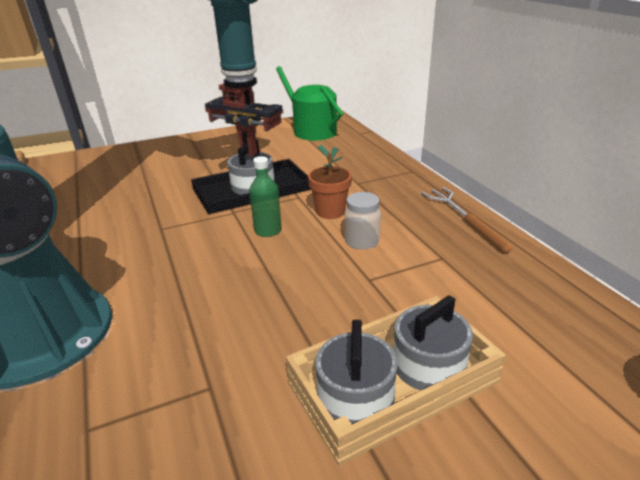

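The side view shows two lamps upright in the crate at (357,375) and (432,345). The third hangs just above the tray floor at (250,175), and the bystanders look untouched. I'll lower to contact.

arm_command([
  [0,0,0.3,0,0,0,0],
  [0,0,0.5,0,0,0,0],
  [0,0,0.5,0,0,0,0],
])

```text
time_s: 35.05
tool_pos: [0.4807, 0.3558, 0.0935]
orientation: [-2.845, 1.328, -0.002]
force: [-0.1, -1.8, 1.3]
grip_width: 0.0138
```

arm_command([
  [0,0,0,0,0,0,0.5],
  [0,0,0,0,0,0,0.5],
  [0,0,0,0,0,0,0.5],
  [0,0,0,0,0,0,0.5],
  [0,0,0,0,0,0,0.5],
  [0,0,-3,0,0,0,0.5],
  [0,0,-7,0,0,0,0.5],
  [0,0,-11,0,0,0,0.5],
  [0,0,-15,0,0,0,0.5],
  [0,0,-19,0,0,0,0.5],
  [0,0,-22,0,0,0,0.5],
  [0,0,-22,0,0,0,0.5],
])

```text
time_s: 36.25
tool_pos: [0.4822, 0.357, 0.3174]
orientation: [-2.84, 1.326, -0.008]
force: [-0.2, 0.1, -0.3]
grip_width: 0.0441
```

```bash
python3 - <<'E'
from look import *
mom()
for n in ['top','side']:
    c=snap(n,n+'9.png')
    for l in ['lamp','crate','tray','pot','bottle','jar']:
        for d in spot_point(n,l): print(n,l,w(c,d['centre']).round(3),round(d['p'],2))
E
```

```text
t 36.25 F [-0.24  0.06 -0.31] Mtool [-0.118 -0.04   0.031] tilt 0.53 pos [0.4822 0.357  0.3174] w 0.0441 q [ 0.52  0.29  1.38 -0.    1.46  1.4 ]
top lamp [0.482 0.358 0.01 ] 0.83
top lamp [ 0.421 -0.352  0.007] 0.73
top crate [ 0.485 -0.352 -0.002] 0.77
top pot [ 0.61   0.161 -0.   ] 0.73
top pot [0.453 0.144 0.001] 0.47
top bottle [0.45  0.144 0.001] 0.9
top bottle [0.611 0.162 0.001] 0.23
top jar [ 0.623  0.019 -0.   ] 0.84
side lamp [ 0.413 -0.349  0.006] 0.97
side lamp [0.48  0.358 0.008] 0.83
side lamp [ 0.548 -0.348  0.004] 0.77
side crate [ 0.48  -0.347 -0.003] 0.7
side tray [0.478 0.359 0.   ] 0.8
side pot [0.604 0.166 0.001] 0.63
side bottle [ 0.448  0.148 -0.004] 0.78
side bottle [0.481 0.36  0.006] 0.73
side bottle [ 0.415 -0.346  0.006] 0.43
side jar [ 0.616  0.02  -0.005] 0.67
```

View pics/top9.png

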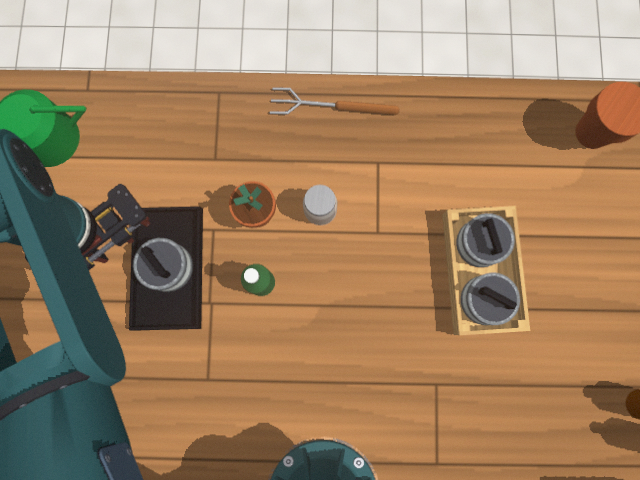

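View pics/side9.png

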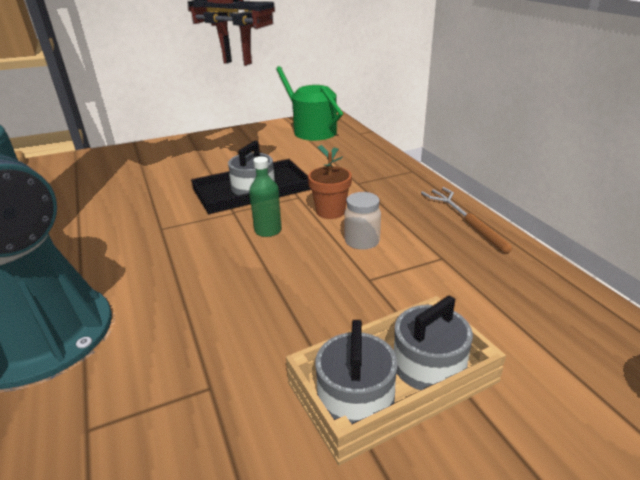

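The top view shows one lamp upright in the tray at (162,265) and two upright in the crate at (487,240) and (491,299). The gripper is clear, and the pot, bottle and jar are unmoved.

```bash
python3 -c "
from cell import finish_job; print(finish_job())"
```

```text
the job is handed in; nothing more can be done
None
```

I tilt-tested all three lamps, put the two sound ones in the crate and the loose one in the tray, and handed the job in at about 36 s of the 72 s allowed. The system gave no verdict.

| Lamp started at (x, y) in m | Level moment difference | Verdict | Placed in |
|---|---|---|---|
| (0.449, 0.002) | 0.007 N m | sound | crate |
| (0.465, -0.173) | 0.037 N m, opposite sign to a loose weight | sound | crate |
| (0.644, -0.168) | 0.14 N m, then 0.16 N m on a repeat | loose | tray, middle |

**Final placement:** both cameras show the lamps upright in the boxes, the gripper 0.3 m up and clear, and the pot, bottle and jar within measuring error of where they started. The top-camera network missed one crate lamp and the tray in the last check. The side camera and the picture itself show both in place.

**Readings that disagreed:**
- **First lamp:** a single-sample reading suggested a 0.1 N m difference. It was noise, and averaging removed it.
- **Loose lamp:** its difference stayed below the nominal 0.2 N m because the readings were still settling. The sign was right, and the tilt was confirmed at 25° both ways on the repeat.
- **Second lamp:** I did not read its tilt angle while it was tilted. The command was the same size that gave a full tilt on the other two lamps.

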